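# Return three mixed-up reagent bottles to their spill trays

### The job

The three amber reagent bottles have been left in each other's spill trays. Swap them round so that each stands flat in the tray of its own cap colour, setting one down in the empty white tray on the way and leaving that tray empty again. Keep the bottles upright, set them down gently without dropping them, and leave the white jar and the glass beaker where they stand.

Things in the scene. Friction and masses are not known exactly. Their poses are not given: they have to be found in the camera images.
- red_bottle: amber glass reagent bottle, red screw cap, red stripe on its white label; round, upright, 126 mm high, about 0.3 kg: body 60 mm across up to 80 mm, shoulder narrowing to 100 mm; the tight cap, 38.6 mm across, from 100 to 126 mm, is what to lift it by from above. Origin: centre of its underside; z up its axis. At the start it stands in a tray of another colour.
- blue_bottle: amber glass reagent bottle, blue screw cap, blue stripe on its white label; round, upright, 126 mm high, about 0.3 kg: body 60 mm across up to 80 mm, shoulder narrowing to 100 mm; the tight cap, 38.6 mm across, from 100 to 126 mm, is what to lift it by from above. Origin: centre of its underside; z up its axis. At the start it stands in a tray of another colour.
- yellow_bottle: amber glass reagent bottle, yellow screw cap, yellow stripe on its white label; round, upright, 126 mm high, about 0.3 kg: body 60 mm across up to 80 mm, shoulder narrowing to 100 mm; the tight cap, 38.6 mm across, from 100 to 126 mm, is what to lift it by from above. Origin: centre of its underside; z up its axis. At the start it stands in a tray of another colour.
- red_tray: square spill tray of red plastic, open on top, fixed to the bench: 92 by 92 mm outside, 14 mm high, walls and floor 4 mm thick: inside 84 by 84 mm, floor 4 mm above the bench; holds one bottle. Origin: centre of its underside; x, y along its sides, z up. At the start a bottle of another colour stands in it.
- blue_tray: square spill tray of blue plastic, open on top, fixed to the bench: 92 by 92 mm outside, 14 mm high, walls and floor 4 mm thick: inside 84 by 84 mm, floor 4 mm above the bench; holds one bottle. Origin: centre of its underside; x, y along its sides, z up. At the start a bottle of another colour stands in it.
- yellow_tray: square spill tray of yellow plastic, open on top, fixed to the bench: 92 by 92 mm outside, 14 mm high, walls and floor 4 mm thick: inside 84 by 84 mm, floor 4 mm above the bench; holds one bottle. Origin: centre of its underside; x, y along its sides, z up. At the start a bottle of another colour stands in it.
- white_tray: square spill tray of white plastic, open on top, fixed to the bench: 92 by 92 mm outside, 14 mm high, walls and floor 4 mm thick: inside 84 by 84 mm, floor 4 mm above the bench; holds one bottle. Origin: centre of its underside; x, y along its sides, z up. Empty at the start: the free spot.
- white_jar: bystander: loose white plastic jar with a black lid, 66 mm across, 85 mm high, standing among the trays. Origin: centre of its underside; z up.
- beaker: bystander: loose empty glass beaker, 66 mm across, 85 mm high, standing among the trays. Origin: centre of its underside; z up.
Things that resemble listed ones, but are neither listed nor needed, are in the scene too. Of the things that look like the red_tray, take the one that is nearest to the robot's base at the start.

How it is judged (in metres and radians):
On the way:
1. one of the bottles has been set down in the white tray and let go (((horizontal distance between red_bottle and white_tray below 0.018 m and z of red_bottle in the frame of white_tray between 0 and 0.008 m and angle between red_bottle's own z axis and vertical below 0.06 rad and linear speed of red_bottle below 0.02 m/s and contact force between the fingers and red_bottle below 0.1 N) or (horizontal distance between blue_bottle and white_tray below 0.018 m and z of blue_bottle in the frame of white_tray between 0 and 0.008 m and angle between blue_bottle's own z axis and vertical below 0.06 rad and linear speed of blue_bottle below 0.02 m/s and contact force between the fingers and blue_bottle below 0.1 N) or (horizontal distance between yellow_bottle and white_tray below 0.018 m and z of yellow_bottle in the frame of white_tray between 0 and 0.008 m and angle between yellow_bottle's own z axis and vertical below 0.06 rad and linear speed of yellow_bottle below 0.02 m/s and contact force between the fingers and yellow_bottle below 0.1 N))), for 0.2 s.
At the end, for the whole second after the job is handed in: each bottle stands upright (within 0.06 rad), at rest and released on the floor of the tray of its own colour (axis within 18 mm of the tray's centre, which any bottle standing flat inside it meets); so the white tray is empty (horizontal distance between red_bottle and red_tray below 0.018 m and z of red_bottle in the frame of red_tray between 0 and 0.008 m and angle between each of red_bottle, blue_bottle, yellow_bottle's own z axis and vertical below 0.06 rad and linear speed of each of red_bottle, blue_bottle, yellow_bottle below 0.02 m/s and contact force between the fingers and red_bottle below 0.1 N and horizontal distance between blue_bottle and blue_tray below 0.018 m and z of blue_bottle in the frame of blue_tray between 0 and 0.008 m and contact force between the fingers and blue_bottle below 0.1 N and horizontal distance between yellow_bottle and yellow_tray below 0.018 m and z of yellow_bottle in the frame of yellow_tray between 0 and 0.008 m and contact force between the fingers and yellow_bottle below 0.1 N); the robot touches nothing.
It fails at once if a bottle is tipped (more than 0.5 rad) (angle between any of red_bottle, blue_bottle, yellow_bottle's own z axis and vertical above 0.5 rad).
It fails at once if a bottle is dropped (let go and moving faster than 0.55 m/s: a free fall of over 15 mm) ((contact force between the fingers and red_bottle below 0.1 N and linear speed of red_bottle above 0.55 m/s) or (contact force between the fingers and blue_bottle below 0.1 N and linear speed of blue_bottle above 0.55 m/s) or (contact force between the fingers and yellow_bottle below 0.1 N and linear speed of yellow_bottle above 0.55 m/s)).
It fails at once if a bottle is banged into a tray (more than 70 N) (contact force between any of red_bottle, blue_bottle, yellow_bottle and red_tray above 70 N or contact force between any of red_bottle, blue_bottle, yellow_bottle and blue_tray above 70 N or contact force between any of red_bottle, blue_bottle, yellow_bottle and yellow_tray above 70 N or contact force between any of red_bottle, blue_bottle, yellow_bottle and white_tray above 70 N).
It fails at once if the white jar or the beaker is shifted (more than 20 mm) (distance of any of white_jar, beaker from where it was at the start of the episode above 0.02 m).
It also fails if it takes over 101 s, if anything falls off the work surface, if the arm or the gripper's body presses on something with over 40 N, if the wrist force passes 120 N, or if a joint passes its speed limit or range.

### The arm

A 6-joint arm with a two-finger parallel gripper is mounted at the origin on the work surface. World frame = base frame: x ahead of the robot, y to its left, z up, the work surface at z = 0. Lengths are in mm, angles in rad, forces in N, time in s.
With the tool pointing down it reaches from about 350 to 850 mm from the base axis. Payload 8.1 kg.
Tool frame: the origin (TCP) lies between the finger pads; the fingertips stand 17 mm ahead of it and the grasp point (between the pads) lies 2 mm behind it; z points along the fingers, y is the line along which they close (so a half turn about z gives the same grasp; the last joint's range is limited). The gripper opens to 93 mm and grips with 3 to 60 N. Pads are 15 mm wide; open, the fingers measure 128 mm over their backs; the gripper's body (75 mm by 188 mm) begins 65 mm behind the grasp point.
Start: joints at [-1.395, 0.13, 1.488, -0, 1.523, -0.085], TCP at [154.732, -579.709, 203.735] pointing down, gripper open.
Joint ranges: [-2.96, 2.96], [-0.89, 2.26], [0.02, 2.5], [-1.34, 4.48], [0, 2.73], [-2.66, 2.66]. Speed limits (rad/s): [2.39, 2.39, 2.79, 3.14, 3.14, 3.14].

### API

Orientations are given as a unit quaternion [x, y, z, w].
In Python, from plant import env gives the robot as it stands. The module is installed in compiled form; this text tells all that it offers. Calls block until the motion is done:
- env.move_to(position, orientation): joint-space move of the TCP to a pose.
- env.move_linear(position, rotation=None, speed=150): straight line of the TCP; rotation=None keeps the orientation; speed is the mean speed in mm/s.
- env.movej(angles): joint-space move.
- env.command_gripper(opening, force=None): opening from 0.0 (shut) to 1.0 (fully open); force is the grip in N (None keeps the last); returns when the fingers have stopped.
- env.wait(seconds).
- env.solve_ik(position, orientation): joint angles nearest the present ones, or None.
- env.capture(name): name is "scene" or "top" or "wrist"; returns (picture, depth): 480x640x3 uint8, red, green, blue; 480x640 float32, mm along the optical axis (not along the pixel's ray), 0 where there is no reading.
- env.camera_info(name): a dict with "fx", "fy", "cx", "cy" (pixels), "xyz" and "rotation" of the camera in the world. Camera axes: x right, y up, looking along -z (the intrinsics and any distortion apply to the point x, -y, -z); pixel columns grow to the right and rows downward; lengths in mm; the calibration is good to about 2 mm. A picture is of the moment at which its call begins: read the wrist's pose just before it. camera_info takes no time and is no camera call; for the wrist camera it gives the pose at the moment of the call.
A pose or a line that the arm cannot do raises env.MotionError and nothing moves.
- env.finish_job(): hands the job in; it is judged then, once.
Readings, each from a call of its own:
- env.get_time(): time.
- env.get_joint_pos(): joint angles.
- env.get_qvel(): joint speeds.
- env.get_joint_efforts(): joint torques, N m.
- env.get_ee_pos(): TCP position.
- env.get_tcp_rot(): TCP orientation.
- env.get_ft_force(): force on the tool from outside, world axes, zero at the start.
- env.get_wrist_torque(): the same for the moment, N m.
- env.get_finger_gap(): opening from 0.0 (shut) to 1.0 (fully open).
- env.get_finger_force(): force on a finger pad.
Only numpy, scipy, OpenCV 4.12 (cv2) and the standard library are available. Lean on these libraries where they do the work, as an engineer would, in place of code of your own. Each camera call takes 0.05 s, during which the arm holds its last target. There are 200 camera calls.

## Working session

There is one attempt and no reset: what is moved stays moved. The work goes in short steps, each a Python script; the robot and the scene stay as the last script left them, time stands still between calls to the robot, and variables do not carry over. Pictures are saved under pics/ and viewed, at most 14 in all, crops included, and the job is handed in when it is done.

```bash
mkdir -p pics; python3 - <<'E'
from plant import env
import cv2,numpy as np
for n in("top","scene"):
    p,d=env.capture(n); cv2.imwrite(f"pics/{n}0.png",p[:,:,::-1]); np.save(f"{n}0.npy",d); np.save(f"{n}0rgb.npy",p); print(n,env.camera_info(n),(d>0).mean())
print(env.camera_info("wrist"),env.get_time(),env.get_tcp_rot())
E
```

```text
top {'fx': 469.58011344042075, 'fy': 469.58011344042075, 'cx': 312.08545033341863, 'cy': 240.4354241374811, 'xyz': array([ 435.7034908 ,  -26.68934344, 1033.10326651]), 'rotation': array([-0.0477974 ,  0.04414302,  0.71166415, -0.69950049])} 0.9958268229166667
scene {'fx': 588.3059073532647, 'fy': 588.3059073532647, 'cx': 320.83357708537045, 'cy': 240.19862203896204, 'xyz': array([1337.22543665, -489.98708373,  607.87949878]), 'rotation': array([0.41711682, 0.23925762, 0.42852998, 0.76493882])} 0.9844075520833333
{'fx': 347.1260173262347, 'fy': 347.1260173262347, 'cx': 318.78937591434584, 'cy': 236.6846917519173, 'xyz': array([ 220.85472471, -561.73069906,  385.09856845]), 'rotation': array([-0.09857937,  0.07740242, -0.60448995,  0.78669109])} 0.1 [ 9.91508930e-01  1.30036027e-01 -3.91080385e-05 -8.19623487e-04]
```

View pics/top0.png

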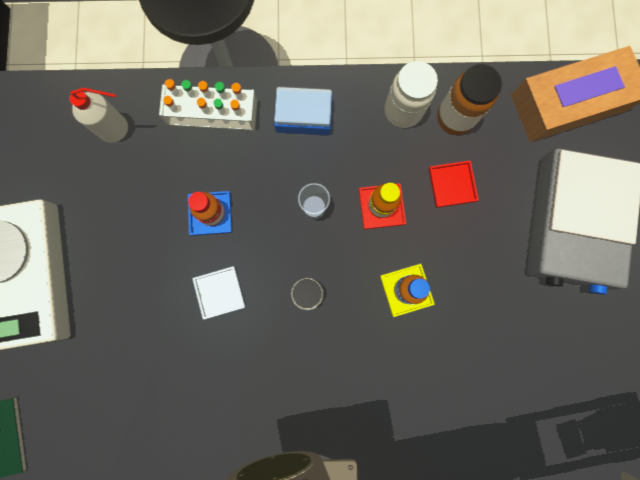

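View pics/scene0.png

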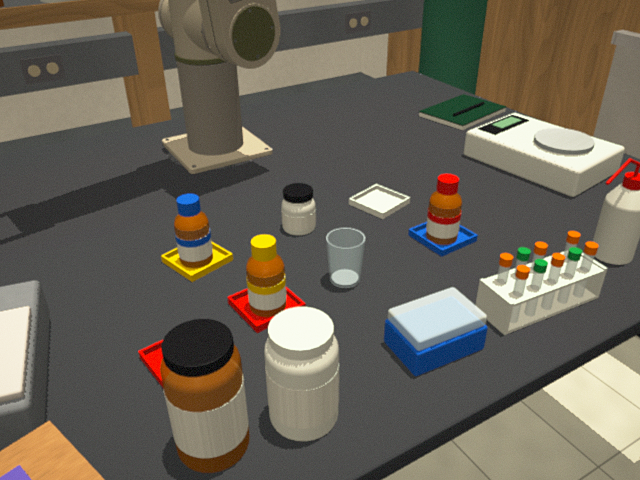

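The top view shows the red bottle in the blue tray (205,210), the yellow bottle in a red tray (383,205), and the blue bottle in the yellow tray (410,290). It also shows the empty white tray (219,292), beaker (314,200), jar (307,293) and a decoy empty red tray (454,184). The scene view agrees: red bottle (446,215), yellow bottle (265,275), blue bottle (192,235). Other possible mix-ups are the large amber jar (470,95) and the blue box (303,110). I'll measure next.

```bash
cat > h.py <<'E'
import cv2,numpy as np
from scipy.spatial.transform import Rotation as R
def cloud(d,i):
    v,u=np.mgrid[:480,:640]
    P=np.stack([(u-i["cx"])/i["fx"]*d,-(v-i["cy"])/i["fy"]*d,-d],-1)
    return P@R.from_quat(i["rotation"]).as_matrix().T+i["xyz"]
def hue(rgb):
    h=cv2.cvtColor(rgb,cv2.COLOR_RGB2HSV).astype(int); H,S,V=h[...,0],h[...,1],h[...,2]; s=(S>150)&(V>70)
    return dict(red=s&((H<5)|(H>175)),blue=s&(H>100)&(H<125),yellow=s&(H>24)&(H<36),white=(S<45)&(V>140))
def circle(p):
    A=np.c_[2*p,np.ones(len(p))]; x=np.linalg.lstsq(A,(p**2).sum(1),rcond=None)[0]
    return x[:2],np.sqrt(x[2]+x[:2]@x[:2])
E
python3 - <<'E'
from plant import env
from h import *
np.set_printoptions(precision=1,suppress=True)
for n in("top","scene"):
    rgb=np.load(n+"0rgb.npy");d=np.load(n+"0.npy");P=cloud(d,env.camera_info(n))
    bench=(P[...,2]<40)&(P[...,0]>250)&(P[...,0]<750)&(abs(P[...,1])<300)&(rgb.max(2)<60)&(d>0)
    A=P[bench]; print(n,"bench z",np.median(A[:,2]),"plane",np.linalg.lstsq(np.c_[A[:,:2],np.ones(len(A))],A[:,2],rcond=None)[0]*[1000,1000,1])
    ws=(P[...,0]>250)&(P[...,0]<720)&(abs(P[...,1]+40)<330)&(d>0)
    for c,m in hue(rgb).items():
        m=m&ws
        if c!="white":
            k=m&(P[...,2]>112)&(P[...,2]<145); p=P[k]; t=p[p[:,2]>np.percentile(p[:,2],90)-5] 
            q=t[:,:2]; (cx,cy),r=cv2.minEnclosingCircle(q.astype(np.float32))
            print(n,c,"cap",len(p),"top z",np.median(t[:,2]),"mec",np.array([cx,cy,r]),"mid",(q.min(0)+q.max(0))/2)
        k=(m&(P[...,2]<25)&(P[...,2]>-8)).astype(np.uint8)
        nl,L,st,_=cv2.connectedComponentsWithStats(cv2.morphologyEx(k,cv2.MORPH_CLOSE,np.ones((5,5))))
        for j in range(1,nl):
            if st[j,4]<150: continue
            p=P[(L==j)&(k>0)]; rim=p[p[:,2]>9]
            for nm,s in(("all",p),("rim",rim)):
              if len(s)>10:
                r=cv2.minAreaRect(s[:,:2].astype(np.float32)); print(n,c,"tray",nm,len(s),"z",np.percentile(s[:,2],[5,50,95]),np.array(r[0]),np.array(r[1]),r[2],"R",np.hypot(*r[0]))
    for nm,m in(("jar/beaker",ws&(P[...,2]>70)&(P[...,2]<98)),):
        nl,L,st,_=cv2.connectedComponentsWithStats(m.astype(np.uint8))
        for j in range(1,nl):
            if st[j,4]>60:
                p=P[L==j]; print(n,nm,st[j],(p.min(0)+p.max(0))/2,np.median(p[:,2]))
E
```

```text
top bench z -0.03893987294748058 plane [-0.  -6.9 -0.3]
top red cap 319 top z 130.32941204774363 mec [636.1 199.4  19. ] mid [636. 199.]
top red tray all 1129 z [ 0.9  4.3 14.6] [ 683.6 -333.1] [79.1 79.7] 6.108080863952637 R 760.4759066949646
top red tray rim 154 z [10.  13.7 17. ] [ 683.6 -329.6] [79.3 71.3] 7.597699165344238 R 758.9580766644833
top red tray all 893 z [ 0.9  5.2 15.3] [ 645.8 -178.8] [96.5 93.2] 5.3921332359313965 R 670.1022288791664
top red tray rim 282 z [ 9.9 13.4 16.6] [ 644.  -179.2] [93.  92.5] 5.314483165740967 R 668.4905072825335
top blue cap 308 top z 129.9620601782171 mec [ 458.5 -226.7   18.6] mid [ 458.7 -226.9]
top blue tray all 791 z [ 1.6  6.  16.3] [637. 206.] [96.5 97.8] 3.5648996829986572 R 669.4628968116522
top blue tray rim 265 z [10.3 14.2 17.6] [635.1 203.3] [92.6 92.6] 3.6233022212982178 R 666.8893619503089
top yellow cap 295 top z 130.35039553661682 mec [ 647.7 -177.1   19.2] mid [ 647.2 -177.5]
top yellow tray all 1052 z [ 0.3  4.6 15.3] [ 458.3 -226. ] [94.8 93.1] 15.979796409606934 R 510.9830714195113
top yellow tray rim 314 z [10.  13.5 
[... 2306 characters left out ...]
y rim 42 z [10.1 16.1 24.1] [474.6 -33.2] [45.  12.6] 47.430931091308594 R 475.8033755546089
scene white tray all 208 z [ 7.9 15.7 23.6] [664.4 -41.4] [46.3 19.8] 55.733558654785156 R 665.6891183388838
scene white tray rim 183 z [ 9.8 17.  23.7] [664.4 -41.4] [46.3 19.8] 55.733558654785156 R 665.6891183388838
scene jar/beaker [283 183  30  21 513] [455.4 -13.6  79. ] 83.57561510119035
scene jar/beaker [428 191  34  25 532] [640.8 195.1  84. ] 86.25417368398729
scene jar/beaker [174 211  35  27 607] [ 467.  -230.8   83.9] 86.0745177341845
scene jar/beaker [326 228  39  29 625] [646.6 -30.4  78.2] 78.79344992968697
scene jar/beaker [246 254  38  32 744] [ 654.3 -181.9   84. ] 86.83637240436553
```

Both views agree within about 2 mm. Cap tops are at 130 mm, so the bases sit at 4 mm, and the rims are at about 14 mm and 92 mm wide. The red tray holding the yellow bottle is 669 mm from the base and the decoy is 760 mm, so I'm taking the first. I'll do the close crop and a wrist check over the red bottle.

```bash
cat >> h.py <<'E'
Q=[.70710678,.70710678,0,0]
GZ=122.; UP=245.
CAP=dict(red=(636.3,198.),blue=(458.6,-228.5),yellow=(647.4,-178.5))
TRAY=dict(red=(644.,-180.),blue=(635.5,202.),yellow=(458.5,-227.3),white=(460.,180.5))
def pick(env,xy):
    env.move_linear([*xy,UP],speed=220); env.command_gripper(.7)
    env.move_linear([*xy,GZ],speed=90); env.command_gripper(0.,25)
    g=env.get_finger_gap(); print("gap mm",g*93,"force",env.get_finger_force())
    assert .36<g<.47
    env.move_linear([*xy,GZ+15],speed=30); print("lifted gap",env.get_finger_gap()*93,"ft",env.get_ft_force())
    env.move_linear([*xy,UP],speed=120)
def place(env,xy):
    env.move_linear([*xy,UP],speed=180); env.move_linear([*xy,GZ+15],speed=90); env.move_linear([*xy,GZ+2.5],speed=25)
    env.wait(.2); f0=env.get_ft_force()[2]; z=GZ+2.5
    while z>GZ-2.5:
        z-=.5; env.move_linear([*xy,z],speed=10); f=env.get_ft_force()[2]
        if f-f0>2: break
    print("placed z",z,"df",f-f0); env.command_gripper(.7); env.wait(.3)
    env.move_linear([*xy,UP],speed=120); print("t",env.get_time())
E
python3 - <<'E'
from plant import env
from h import *
np.set_printoptions(precision=2,suppress=True)
for k,(x,y) in {**CAP,**{k+"T":v for k,v in TRAY.items()}}.items():
    for z in(GZ,UP): print(k,z,env.solve_ik([x,y,z],Q))
p=env.get_ee_pos(); env.move_linear([p[0],p[1],265]); env.move_to([CAP["red"][0]-60,CAP["red"][1],265],Q)
i=env.camera_info("wrist"); rgb,d=env.capture("wrist"); P=cloud(d,i)
p=P[hue(rgb)["red"]&(abs(P[...,2]-130)<6)]; print("wrist red cap",len(p),p.mean(0) if len(p) else 0,(p.max(0)+p.min(0))/2 if len(p) else 0, env.get_time())
a=np.load("top0rgb.npy")[140:330,340:500]; a=cv2.resize(a,None,fx=2.5,fy=2.5)
cv2.imwrite("pics/c1.png",np.hstack([a,cv2.resize(rgb,(400,475))])[:,:,::-1])
E
```

```text
red 122.0 [ 0.22  0.35  1.38 -0.    1.41  0.22]
red 245.0 [ 0.22  0.3   1.22 -0.    1.62  0.22]
blue 122.0 [-0.56 -0.05  1.83 -0.    1.37 -0.56]
blue 245.0 [-0.56 -0.12  1.67 -0.    1.6  -0.56]
yellow 122.0 [-0.35  0.37  1.36 -0.    1.41 -0.35]
yellow 245.0 [-0.35  0.31  1.2  -0.    1.62 -0.35]
redT 122.0 [-0.35  0.36  1.37 -0.    1.41 -0.35]
redT 245.0 [-0.35  0.31  1.21 -0.    1.62 -0.35]
blueT 122.0 [ 0.23  0.36  1.38 -0.    1.41  0.23]
blueT 245.0 [ 0.23  0.3   1.22 -0.    1.62  0.23]
yellowT 122.0 [-0.56 -0.06  1.83 -0.    1.37 -0.56]
yellowT 245.0 [-0.56 -0.12  1.67 -0.    1.6  -0.56]
whiteT 122.0 [ 0.27 -0.1   1.88 -0.    1.37  0.27]
whiteT 245.0 [ 0.27 -0.17  1.71 -0.    1.6   0.27]
wrist red cap 1244 [634.92 199.15 131.15] [635.26 198.65 129.06] 3.8083
```

View pics/c1.png

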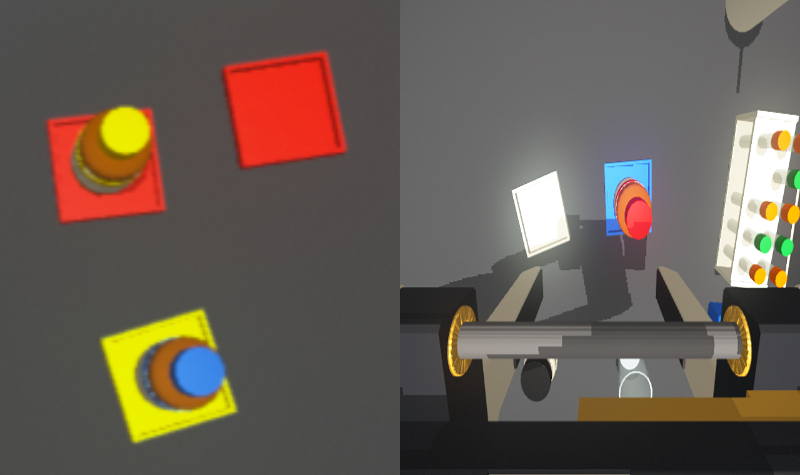

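The crop shows the chosen red tray with the yellow bottle at left (105,165) and the empty decoy at upper right (285,110). The wrist view has the red cap at (637,218), measured within 1 mm of the top view. First transfer: red to white.

```bash
python3 - <<'E'
from plant import env
from h import *
np.set_printoptions(precision=2,suppress=True)
pick(env,CAP["red"]); place(env,TRAY["white"])
env.move_linear([*CAP["blue"],UP],speed=220)
rgb,d=env.capture("top"); P=cloud(d,env.camera_info("top"))
p=P[hue(rgb)["red"]&(abs(P[...,2]-130)<5)]; print("red cap",len(p),(p.max(0)+p.min(0))/2)
cv2.imwrite("pics/t1.png",rgb[:,:,::-1])
E
```

```text
gap mm 0.24002717438462584 force 0.0Traceback (most recent call last):
  File "<stdin>", line 4, in <module>
  File "h.py", line 21, in pick
    assert .36<g<.47
           ^^^^^^^^^
AssertionError
```

The gripper shut on nothing, so I'm looking before any further motion.

```bash
python3 - <<'E'
from plant import env
from h import *
np.set_printoptions(precision=2,suppress=True)
print(env.get_ee_pos(),env.get_tcp_rot(),env.get_ft_force(),env.get_time(),env.get_joint_pos())
s,_=env.capture("scene");t,_=env.capture("top");w,_=env.capture("wrist")
cv2.imwrite("pics/f1.png",np.hstack([cv2.resize(s[120:320,340:540],(400,400)),cv2.resize(t[110:310,130:330],(400,400))])[:,:,::-1])
cv2.imwrite("pics/f2.png",w[:,:,::-1])
E
```

```text
[636.26 197.99 121.96] [ 0.71  0.71 -0.   -0.  ] [ 0.32 -0.91  0.71] 7.525 [0.22 0.35 1.38 0.   1.41 0.22]
```

View pics/f1.png

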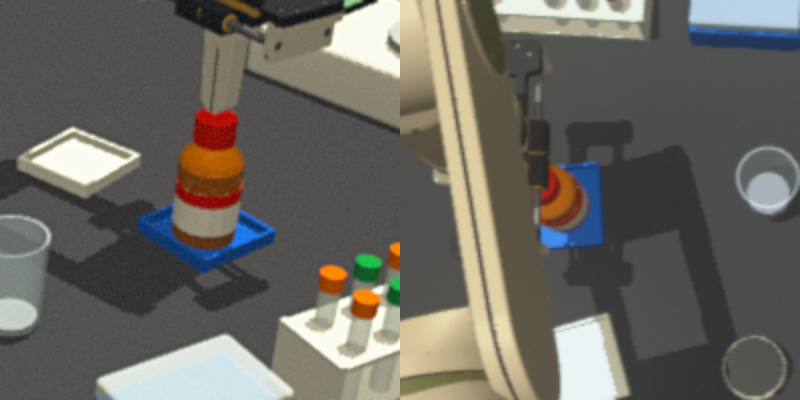

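View pics/f2.png

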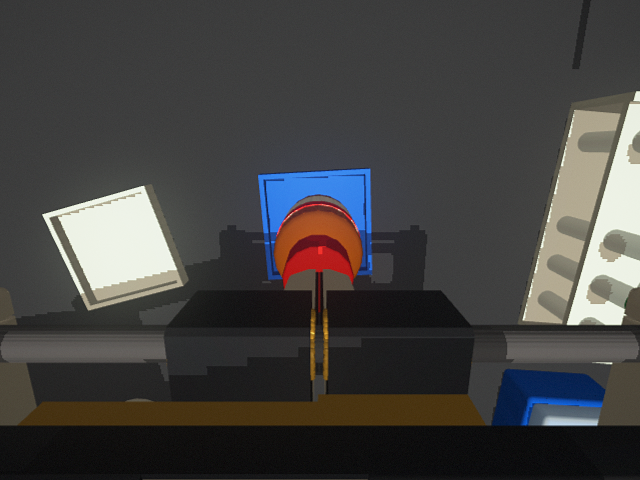

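Both views show the bottle undisturbed, with the fingertips at or above the cap top (scene crop 220,108). I'll measure the fingertips in 3D and find the offset.

```bash
python3 - <<'E'
from plant import env
from h import *
np.set_printoptions(precision=1,suppress=True,linewidth=150)
i=env.camera_info("scene");s,d=env.capture("scene");P=cloud(d,i)
for r in range(150,200,3):
    print(r,[tuple(P[r,c].round().astype(int))+(int(s[r,c,0]),int(s[r,c,1])) for c in (444,448,452)])
def proj(p):
    q=(np.array(p)-i["xyz"])@R.from_quat(i["rotation"]).as_matrix(); return i["cx"]+i["fx"]*q[0]/-q[2], i["cy"]-i["fy"]*q[1]/-q[2]
print("TCP",proj(env.get_ee_pos()),"tip",proj(env.get_ee_pos()+[0,0,-17]),"captop",proj([636,198,130]))
p=P[hue(s)["red"]&(abs(P[...,2]-118)<15)&(P[...,1]>100)]; print(len(p),p.min(0),p.max(0))
E
```

```text
150 [(np.int64(628), np.int64(189), np.int64(183), 127, 120), (np.int64(640), np.int64(187), np.int64(188), 98, 93), (np.int64(649), np.int64(187), np.int64(192), 128, 119)]
153 [(np.int64(627), np.int64(191), np.int64(177), 126, 116), (np.int64(642), np.int64(186), np.int64(184), 106, 102), (np.int64(649), np.int64(188), np.int64(186), 129, 121)]
156 [(np.int64(630), np.int64(189), np.int64(172), 129, 121), (np.int64(638), np.int64(190), np.int64(175), 103, 98), (np.int64(652), np.int64(186), np.int64(182), 122, 114)]
159 [(np.int64(634), np.int64(186), np.int64(169), 130, 121), (np.int64(640), np.int64(189), np.int64(171), 121, 115), (np.int64(651), np.int64(188), np.int64(175), 124, 117)]
162 [(np.int64(631), np.int64(190), np.int64(161), 127, 119), (np.int64(641), np.int64(189), np.int64(165), 129, 121), (np.int64(650), np.int64(190), np.int64(168), 133, 125)]
165 [(np.int64(631), np.int64(190), np.int64(155), 128, 121), (np.int64(641), np.int64(190), np.int64(159), 128, 123), (np.int64(652), np.int64(189), np.int64(164), 129, 124)]
168 [(np.int64(634), np.int64(188), np.int64(15
[... 1410 characters left out ...]
int64(650), np.int64(190), np.int64(109), 138, 12), (np.int64(656), np.int64(193), np.int64(112), 129, 0)]
195 [(np.int64(646), np.int64(184), np.int64(103), 171, 81), (np.int64(651), np.int64(189), np.int64(104), 164, 70), (np.int64(652), np.int64(198), np.int64(102), 165, 73)]
198 [(np.int64(647), np.int64(184), np.int64(98), 193, 108), (np.int64(651), np.int64(190), np.int64(98), 186, 99), (np.int64(654), np.int64(197), np.int64(97), 184, 95)]
TCP (np.float64(447.3310294527432), np.float64(181.7978956284369)) tip (np.float64(446.3355339570489), np.float64(190.13601395169297)) captop (np.float64(447.6926800233205), np.float64(177.76778089511657))
359 [618.6 176.6 105.1] [657.8 217.  132.3]
```

The tips measure z≈139 while the reported TCP is 122, and lateral position is correct. So the fingertips sit about 34 mm higher than the text implies. I'll open up, re-measure the tips open, then step down while watching the force.

```bash
python3 - <<'E'
from plant import env
from h import *
np.set_printoptions(precision=1,suppress=True,linewidth=150)
def tips():
    s,d=env.capture("scene");P=cloud(d,env.camera_info("scene"))
    H=cv2.cvtColor(s,cv2.COLOR_RGB2HSV)
    e=env.get_ee_pos(); k=(d>0)&(H[...,1]<60)&(s.max(2)>60)&(abs(P[...,1]-e[1])<14)&(abs(P[...,0]-e[0])<70)&(P[...,2]>90)
    for nm,m in(("far",k&(P[...,0]<e[0])),("near",k&(P[...,0]>e[0]))):
        p=P[m]; q=p[p[:,2]<np.percentile(p[:,2],1)+8]
        print(nm,len(p),"lowest z pct 0.5,2:",np.percentile(p[:,2],[.5,2]) ,"x",q[:,0].mean(),"y",q[:,1].mean())
    return s
env.command_gripper(.7); print(env.get_ee_pos(),env.get_finger_gap()); tips()
for z in(110,100,92):
    env.move_linear([*CAP["red"],z],speed=30); print(z,env.get_ee_pos(),env.get_ft_force())
s=tips()
w,_=env.capture("wrist")
cv2.imwrite("pics/g1.png",np.hstack([cv2.resize(s[120:270,370:520],(400,400)),cv2.resize(w,(400,400))])[:,:,::-1])
E
```

```text
[636.3 198.  122. ] 0.6966245105327211
far 352 lowest z pct 0.5,2: [136.4 139.5] x 598.8728385729003 y 190.10065192761303
near 674 lowest z pct 0.5,2: [138.3 143.4] x 679.6538591052106 y 194.0542071346196
110 [636.1 198.  109.7] [-0.6  0.6 -0.2]
100 [636.1 198.   99.6] [ 0.1 -0.3  0.4]
92 [636.  197.9  91.6] [-0.1 -0.1  0.3]
far 323 lowest z pct 0.5,2: [108.4 110.3] x 599.0848053689429 y 188.69525712589936
near 608 lowest z pct 0.5,2: [110.7 115.2] x 679.9918212554545 y 193.44284779548556
```

View pics/g1.png

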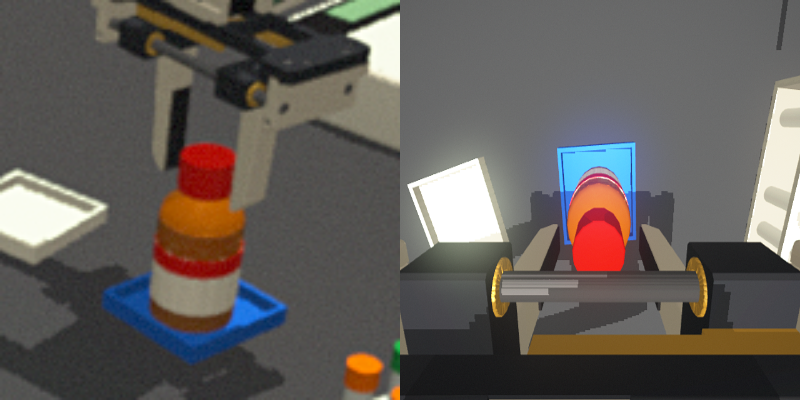

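The fingers now straddle the cap at (207,170) in the scene crop, with tips near 108 mm. I'll set the grasp height to 88 (tips at about 105) and carry on.

```bash
sed -i 's/^GZ=.*/GZ=88.; UP=212./' h.py; python3 - <<'E'
from plant import env
from h import *
np.set_printoptions(precision=2,suppress=True)
env.move_linear([*CAP["red"],GZ],speed=40)
import types
pick(env,CAP["red"]) if 0 else None
env.command_gripper(0.,25); g=env.get_finger_gap(); print("gap",g*93,env.get_finger_force(),env.get_ft_force()); assert .36<g<.47
env.move_linear([*CAP["red"],GZ+15],speed=30); print("lift",env.get_finger_gap()*93,env.get_ft_force())
env.move_linear([*CAP["red"],UP],speed=120)
place(env,TRAY["white"])
env.move_linear([*CAP["blue"],UP],speed=220)
rgb,d=env.capture("top"); P=cloud(d,env.camera_info("top"))
p=P[hue(rgb)["red"]&(abs(P[...,2]-130)<5)]; print("red cap",len(p),(p.max(0)+p.min(0))/2)
cv2.imwrite("pics/t1.png",rgb[:,:,::-1])
E
```

```text
gap 38.017500619639094 25.00005930662155 [-1.61  0.17  0.28]
lift 37.99513738153248 [ 0.3   0.06 -3.87]
placed z 87.5 df 7.252424639969751
t 19.9417
red cap 309 [460.83 182.58 129.62]
```

View pics/t1.png

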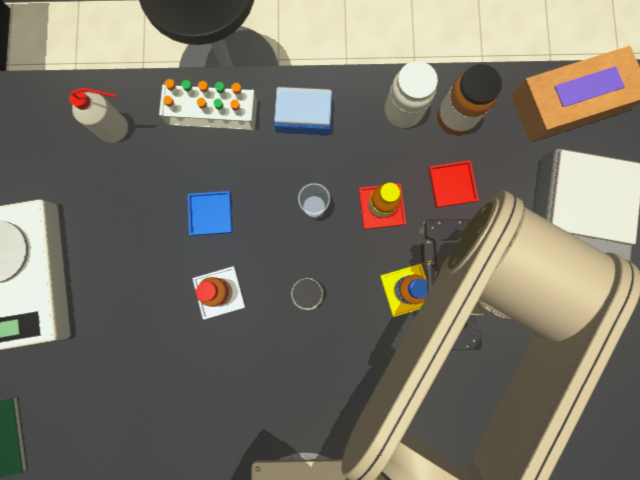

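The red bottle stands in the white tray (cap at 208,292) and the blue tray (210,213) is empty. Next: blue bottle to blue tray, yellow to yellow, then red to red.

```bash
python3 - <<'E'
from plant import env
from h import *
np.set_printoptions(precision=2,suppress=True)
pick(env,CAP["blue"]); place(env,TRAY["blue"])
pick(env,CAP["yellow"]); place(env,TRAY["yellow"])
pick(env,TRAY["white"]); place(env,TRAY["red"])
env.move_linear([550,0,260],speed=200)
env.movej([-1.395,.13,1.3,0,1.6,-.085])
np.set_printoptions(precision=1,suppress=True)
for n in("top","scene"):
    rgb,d=env.capture(n); P=cloud(d,env.camera_info(n))
    ws=(P[...,0]>250)&(P[...,0]<720)&(abs(P[...,1]+40)<330)
    for c in CAP:
        p=P[hue(rgb)[c]&ws&(abs(P[...,2]-130)<4)]; print(n,c,(p.max(0)+p.min(0))/2,TRAY[c])
    cv2.imwrite(f"pics/{n}2.png",rgb[:,:,::-1])
print(env.get_time())
E
```

```text
gap mm 38.29252214652289 force 25.00005304813385
lifted gap 38.29962706620955 ft [-0.27 -0.53 -2.78]
placed z 87.5 df 6.5788785494200726
t 34.8333
gap mm 38.33546373359859 force 25.000115633010864
lifted gap 38.233511233815946 ft [-0.5  -0.4  -1.69]
placed z 87.5 df 6.767747151830339
t 47.8
gap mm 38.23769123305893 force 25.00012993812561
lifted gap 38.443232857168354 ft [ 0.41  0.54 -3.47]
placed z 87.5 df 6.306957099583269
t 62.05
top red [ 643.5 -177.6  129.9] (644.0, -180.0)
top blue [635.5 202.5 130. ] (635.5, 202.0)
top yellow [ 459.6 -227.   129.9] (458.5, -227.3)
scene red [ 645.6 -180.6  128.8] (644.0, -180.0)
scene blue [635.6 200.2 129. ] (635.5, 202.0)
scene yellow [ 459.9 -228.7  129.4] (458.5, -227.3)
65.95
```

View pics/scene2.png

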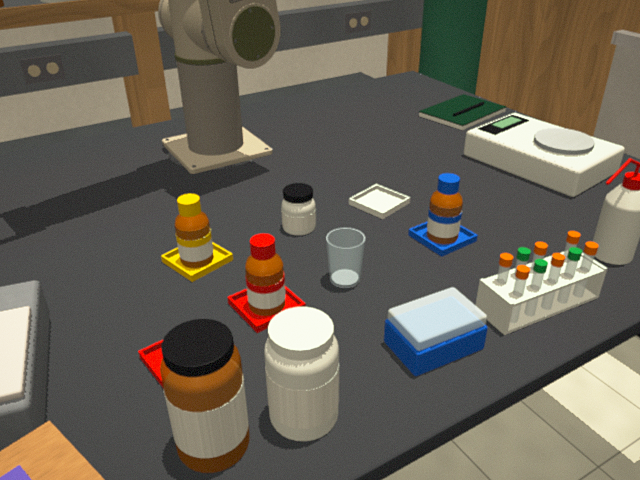

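View pics/top2.png

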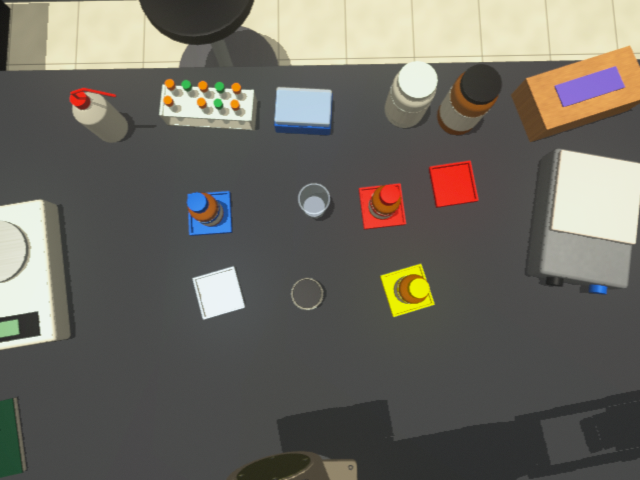

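Both views show each bottle upright in its own tray: blue (205,208), red (385,202) and yellow (413,289) in the top view. The white tray (219,292) is empty, and the jar and beaker haven't moved. Handing in.

```bash
python3 -c "
from plant import env
print(env.finish_job())"
```

```text
the job is handed in; nothing more can be done
None
```

The job is handed in at about 66 s of the 101 s limit: by the final top and scene pictures all three bottles stand upright in the trays of their own colour, the white tray is empty, and the jar and beaker have not visibly moved; the hand-in call returned no verdict, and the first grasp closed on air (fingertips about 34 mm higher than the text says) before I corrected the height.

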